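# Sort salvaged solenoids and a pulley into their trays

## Task

Sort the five salvaged parts on the bench into their trays. The two solenoids whose plunger stands out are good: put one in each bay of the divided tray; the two whose plunger is stuck in go in the plain tray, and the belt pulley goes in the round dish. Leave every part lying flat on the floor of its tray, not leaning on a wall or on another part.

Things in the scene. Friction and masses are not known exactly. Their poses are not given: they have to be found in the camera images.
- sprung_1_mid (a point): Solenoid 1, 0.35 kg: bare-metal can 38 mm thick (x -16 to +20 mm), lying between a 46 mm square steel flange (x +20 to +25) and a 46 mm square black cap (x -25 to -16) with 5 mm copper studs (to x -30). Plunger stands OUT: rod 12 mm thick with 18 mm head, tip at x +49; sprung, gives up to 17 mm if pushed (3 to 7 N). Point: on the can's axis, 23 mm above its support; x runs along the can to the plunger, z up.
- sprung_2_mid (a point): Solenoid 2, 0.35 kg: bare-metal can 38 mm thick (x -16 to +20 mm), lying between a 46 mm square steel flange (x +20 to +25) and a 46 mm square black cap (x -25 to -16) with 5 mm copper studs (to x -30). Plunger stands OUT: rod 12 mm thick with 18 mm head, tip at x +49; sprung, gives up to 17 mm if pushed (3 to 7 N). Point: on the can's axis, 23 mm above its support; x runs along the can to the plunger, z up.
- stuck_1_mid (a point): Solenoid 3, 0.35 kg: bare-metal can 38 mm thick (x -16 to +20 mm), lying between a 46 mm square steel flange (x +20 to +25) and a 46 mm square black cap (x -25 to -16) with 5 mm copper studs (to x -30). Plunger stuck IN: only its 18 mm head shows, tip at x +31; it does not move. Point: on the can's axis, 23 mm above its support; x runs along the can to the plunger, z up.
- stuck_2_mid (a point): Solenoid 4, 0.35 kg: bare-metal can 38 mm thick (x -16 to +20 mm), lying between a 46 mm square steel flange (x +20 to +25) and a 46 mm square black cap (x -25 to -16) with 5 mm copper studs (to x -30). Plunger stuck IN: only its 18 mm head shows, tip at x +31; it does not move. Point: on the can's axis, 23 mm above its support; x runs along the can to the plunger, z up.
- pulley_mid (a point): Belt pulley: black ribbed wheel lying flat, 54 mm in diameter, 30 mm high, with a steel bearing in the middle of its face; about 0.2 kg. The point is its centre, 15 mm above what it lies on; z is its axle.
- divided_tray: Grey plastic tray with one divider (4 mm thick, as high as the walls) across its middle, making two equal bays side by side along y: each is 135 mm (x) by 102 mm (y) inside, centred at y = +53 and y = -53 mm. Outer size 143 mm along its x by 216 mm along its y, walls 24 mm high and 4 mm thick, floor 4 mm thick. Screwed to the bench. Origin: centre of its underside, on the bench; z up.
- plain_tray: Dark steel tray without a divider, 135 mm (x) by 208 mm (y) inside. Outer size 143 mm along its x by 216 mm along its y, walls 24 mm high and 4 mm thick, floor 4 mm thick. Screwed to the bench. Origin: centre of its underside, on the bench; z up.
- round_dish: Round steel dish, 164 mm across the rim, about 144 mm across the flat floor inside, 24 mm high, floor 4 mm thick. Fixed to the bench. Origin: centre of its underside, on the bench.
Mind the look-alikes: they are no part of the job. What is shaped like the part that bears stuck_1_mid but turquoise or yellow is not meant.

How it is judged:
By the outcome, as a careful person would: the job done as asked, in the order asked, and still so for the second after the job is handed in, with the robot touching nothing.
It also fails if it takes over 112 s, if anything falls off the work surface, if the arm or the gripper's body presses on something with over 40 N, if the wrist force passes 120 N, or if a joint passes its speed limit or range.

## Robot

A 7-joint arm with a two-finger parallel gripper is mounted at the origin on the work surface. World frame = base frame: x ahead of the robot, y to its left, z up, the work surface at z = 0. Lengths are in m, angles in rad, forces in N, time in s.
With the tool pointing down it reaches from about 0.425 to 0.875 m from the base axis. Payload 4.7 kg.
Tool frame: the origin (TCP) lies at the very end of the fingers, on their centre line; the grasp point (between the pads) lies 19 mm behind it; x points along the fingers, y is the direction in which the jaws open and shut, and the axes are right-handed (so a half turn about x gives the same grasp; the last joint's range is limited). The gripper opens to 85 mm and grips with 20 to 120 N. Pads are 22 mm wide; open, the fingers measure 114 mm over their backs; the gripper's body (76 mm by 85 mm) begins 54 mm behind the grasp point. The pads swing forward as they close: fully open they stand 13 mm farther back than shut.
Start: joints at [1.129, 0.321, -0.07, 1.45, 0.023, 1.371, -0.057], TCP at [0.286, -0.584, 0.2] pointing down, gripper open.
Joint ranges: [-2.86, 2.86], [-0.3, 2.09], [-1.38, 1.24], [0.06, 2.45], [-1.56, 4.7], [0.09, 2.05], [-2.69, 2.69]. Speed limits (rad/s): [2.57, 2.57, 3.14, 3.14, 3.14, 3.14, 3.14].

## Interface

Orientations are given as a rotation vector (axis times angle).
In Python, from station import env gives the robot as it stands. Calls block until the motion is done:
- env.reach(position, orientation): joint-space move of the TCP to a pose.
- env.movel(position, orientation=None, vel=0.15, max_force=None): straight line of the TCP; orientation=None keeps the orientation; vel is the mean speed in m/s. With max_force (N) it stops when the force on the tool has changed by that much, and returns True; else False.
- env.move_j(angles): joint-space move.
- env.command_gripper(opening, squeeze=None): finger opening in m; squeeze is the grip in N (None keeps the last); returns when the fingers have stopped.
- env.hold(seconds).
- env.inverse_kinematics(position, orientation): joint angles nearest the present ones, or None.
- env.sense(): the state.
- env.snapshot(name): name is "scene" or "top"; returns a dict with "color" (384x512x3 uint8, red, green, blue), "intrinsics" (3x3 intrinsics, pixels), "k1" (the pictures are not rectified: a ray, as slopes to the right and down, at radius r is drawn at 1 + k1 r^2 times it, then the intrinsics apply), "extrinsics" (4x4, takes a point from camera to world coordinates). Camera axes: x right, y down, z forward; pixel columns grow to the right and rows downward; lengths in m; the calibration is good to about 2 mm. A picture is of the moment at which its call begins. There is no depth.
A pose or a line that the arm cannot do raises env.IKError and nothing moves.
- env.job_done(): hands the job in, once; it reports no verdict.
The state is a dict: "time_s": time; "joint_pos": joint angles; "qvel": joint speeds; "tau": joint torques, N m; "position": TCP position; "tool_rot": TCP orientation; "ft_force": force on the tool from outside, world axes, zero at the start; "moment": the same for the moment, N m; "grip_width": finger opening in m.
Only numpy, scipy, OpenCV 4.12 (cv2) and the standard library are available. Lean on these libraries where they do the work, as an engineer would, in place of code of your own. Each camera call takes 0.05 s, during which the arm holds its last target.

## Working session

There is one attempt and no reset: what is moved stays moved. The work goes in short steps, each a Python script; the robot and the scene stay as the last script left them, time stands still between calls to the robot, and variables do not carry over. Pictures are saved under pics/ and viewed, and the job is handed in when it is done.

```bash
ls; mkdir -p pics; python3 - <<'E'
from station import env
import cv2,numpy as np,pickle
s=env.sense();print(s)
d={}
for n in("scene","top"):
    a=env.snapshot(n);d[n]=a
    cv2.imwrite(f"pics/{n}0.png",cv2.resize(a["color"][:,:,::-1],(800,600),interpolation=cv2.INTER_CUBIC))
    print(n,a["intrinsics"],a["k1"],a["extrinsics"])
pickle.dump(d,open("snap0.pkl","wb"))
E
```

```text
pics
{'time_s': 0.0, 'joint_pos': array([ 1.1291154 ,  0.321847  , -0.07010052,  1.45167373,  0.02258135,
        1.37080889, -0.05688979]), 'qvel': array([-1.35127896e-03,  4.97627179e-04,  4.65134369e-04, -6.16614994e-05,
        4.87074132e-04,  1.33304126e-03, -1.23568309e-04]), 'tau': array([ 3.23358818e-04, -4.93575561e+01, -3.82426484e-01, -3.14326644e+01,
        1.29024556e-02,  1.15833554e-02, -5.93144648e-06]), 'position': array([ 0.28580836, -0.58311914,  0.19850873]), 'tool_rot': array([ 1.9684298 ,  0.45859209, -1.96946831]), 'ft_force': array([0.74139011, 0.09446223, 0.42252892]), 'moment': array([0.01374315, 0.04068815, 0.02034345]), 'grip_width': 0.08533930440243337}
scene [[431.97234424   0.         250.81260597]
 [  0.         431.97234424 192.51197384]
 [  0.           0.           1.        ]] 0.0261746659660644 [[ 0.73862615  0.48630417 -0.46684009  0.97618928]
 [ 0.67384843 -0.51314757  0.53160875 -0.55250033]
 [ 0.0189657  -0.70723959 -0.70671951  0.83504283]
 [ 0.          0.          0.          1.        ]]
top [[390.09003858   0.         259.6776158 ]
 [  0.         390.09003858 191.91223727]
 [  0.           0.           1.        ]] 0.00391873617338213 [[ 0.01741864 -0.98453343  0.17432875  0.29509537]
 [-0.99981462 -0.01572048  0.01111737  0.02610046]
 [-0.00820489 -0.17449009 -0.98462475  0.92095049]
 [ 0.          0.          0.          1.        ]]
```

View pics/scene0.png

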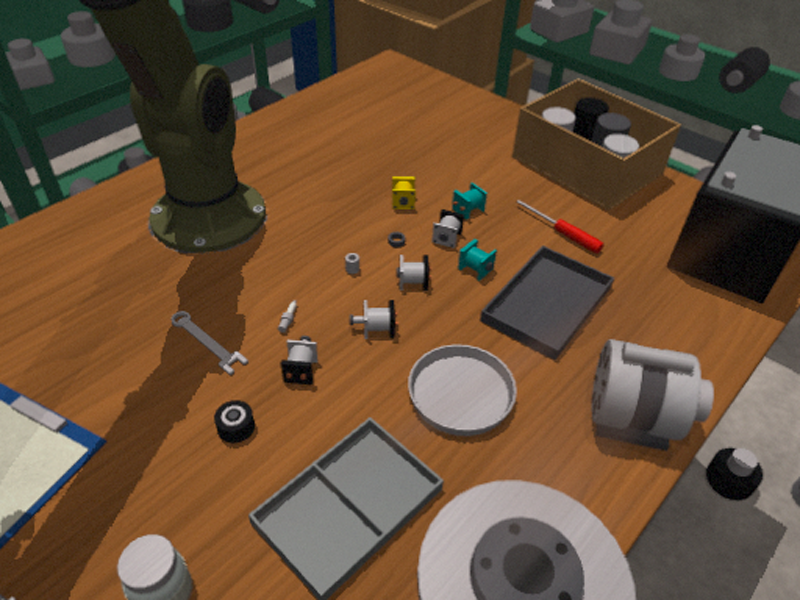

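View pics/top0.png

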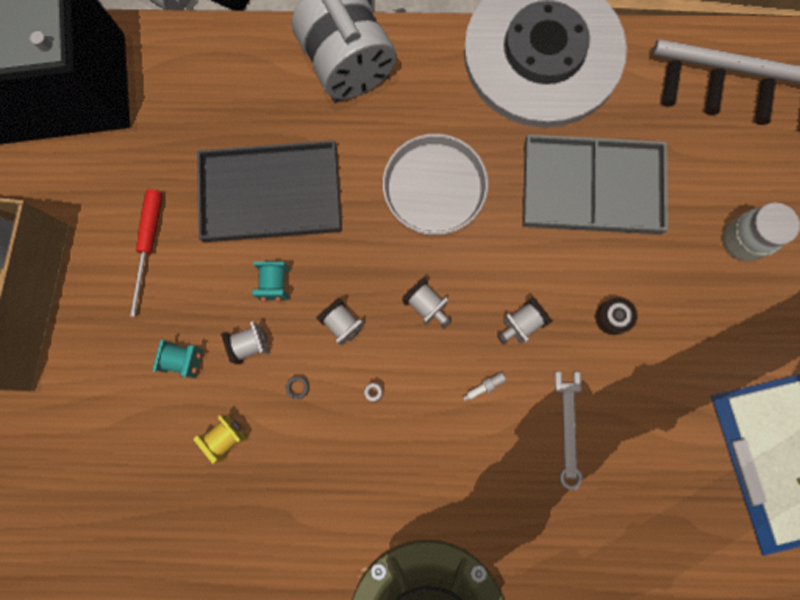

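```bash
cat > h.py <<'E'
import numpy as np,cv2
def ray(a,uv):
    K=a["intrinsics"];uv=np.asarray(uv,float).reshape(-1,2)
    d=np.c_[(uv[:,0]-K[0,2])/K[0,0],(uv[:,1]-K[1,2])/K[1,1]]
    p=d.copy()
    for _ in range(10): p=d/(1+a["k1"]*(p**2).sum(1,keepdims=True))
    E=a["extrinsics"]
    return E[:3,3],np.c_[p,np.ones(len(p))]@E[:3,:3].T
def plane(a,uv,z):
    o,d=ray(a,uv); return o+d*((z-o[2])/d[:,2])[:,None]
def proj(a,P):
    E=a["extrinsics"];K=a["intrinsics"];P=np.atleast_2d(P)
    c=(P-E[:3,3])@E[:3,:3];s=c[:,:2]/c[:,2:]
    s=s*(1+a["k1"]*(s**2).sum(1,keepdims=True))
    return s*[K[0,0],K[1,1]]+[K[0,2],K[1,2]]
E
python3 - <<'E'
import pickle,cv2,numpy as np
d=pickle.load(open("snap0.pkl","rb"))
im=d["top"]["color"][:,:,::-1]
def crop(im,x0,y0,w,h,n,s):
    c=cv2.resize(im[y0:y0+h,x0:x0+w],None,fx=s,fy=s,interpolation=cv2.INTER_CUBIC)
    for i in range(0,w,10): cv2.putText(c,str(x0+i),(i*s,8),0,.3,(255,255,255),1)
    for i in range(0,h,10): cv2.putText(c,str(y0+i),(0,i*s+4),0,.3,(255,255,255),1)
    cv2.imwrite(n,c)
crop(im,140,170,95,70,"pics/c1.png",8)
crop(im,250,170,165,60,"pics/c2.png",4)
crop(im,320,170,95,60,"pics/c2b.png",8)
crop(d["scene"]["color"][:,:,::-1],130,110,190,180,"pics/c3.png",3)
E
```

```text
(no output)
```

View pics/c1.png

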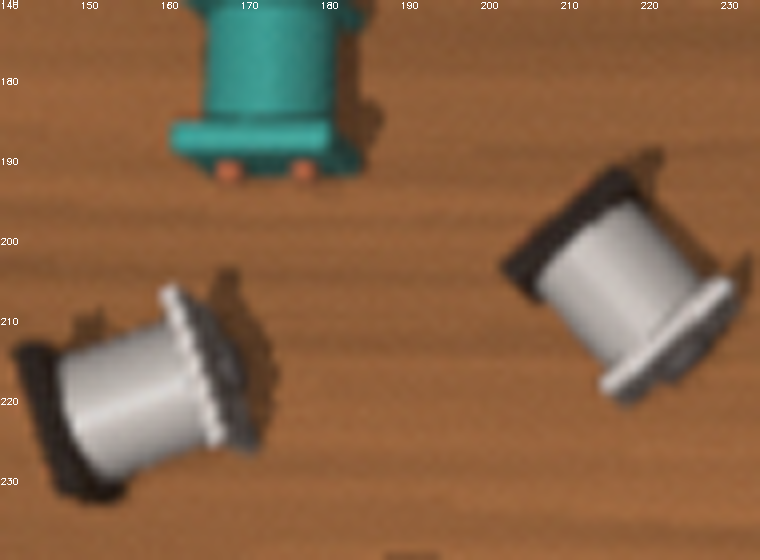

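View pics/c2.png

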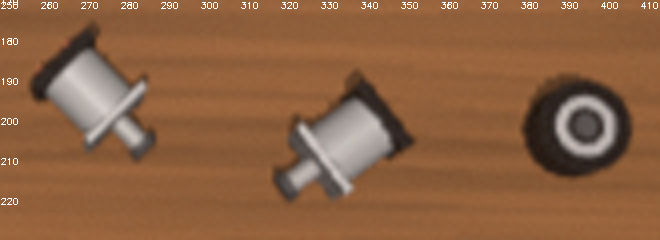

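View pics/c3.png

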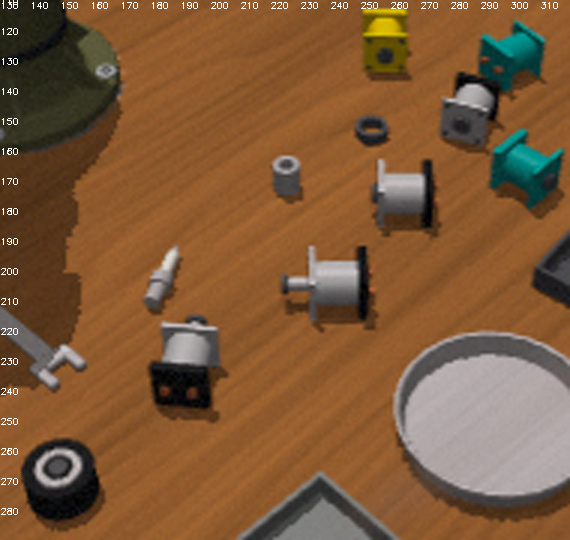

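```bash
python3 - <<'E'
import pickle,cv2,numpy as np
d=pickle.load(open("snap0.pkl","rb"))
im=d["top"]["color"][:,:,::-1]
c=lambda x,y:cv2.resize(im[y:y+50,x:x+50],None,fx=8,fy=8,interpolation=cv2.INTER_CUBIC)
cv2.imwrite("pics/c4.png",np.hstack([c(250,170),c(310,180)]))
# trays: contours non-wood
hsv=cv2.cvtColor(im,cv2.COLOR_BGR2HSV)
m=((hsv[...,1]<70)|(hsv[...,2]<60)).astype(np.uint8)*255
cv2.imwrite("pics/m.png",cv2.resize(m,(768,576),interpolation=0))
from h import *
n,l,st,ce=cv2.connectedComponentsWithStats(m)
for i in range(1,n):
    x,y,w,h,a=st[i]
    if a>100 and 80<ce[i][1]<240 : 
        ct=cv2.findContours((l==i).astype(np.uint8),0,1)[0][0]
        print(i,st[i],ce[i].round(1),[np.round(q,1).tolist() for q in cv2.minAreaRect(ct)[:2]],cv2.minAreaRect(ct)[2])
E
```

```text
4 [ 245   86   67   64 3412] [278.1 117.4] [[278.0, 117.5], [63.0, 66.0]] 90.0
5 [ 335   86   92   63 5339] [380.8 117.5] [[381.1, 117.5], [92.9, 58.7]] 3.052882432937622
6 [ 126   90   92   65 5225] [171.3 122. ] [[170.8, 121.9], [58.1, 91.8]] 85.60128784179688
7 [ 463  130   49   37 1266] [487.1 147.8] [[487.1, 147.8], [30.9, 49.4]] 59.036251068115234
11 [  0 139   8  33 168] [  2.5 152.6] [[3.5, 155.0], [7.0, 32.0]] 0.0
28 [ 83 162  10  41 111] [ 87.7 182. ] [[87.8, 182.0], [2.8, 40.8]] 10.17551040649414
48 [258 178  30  31 435] [272.8 193.5] [[275.0, 195.0], [31.1, 21.2]] 45.0
60 [203 191  29  29 419] [217.5 205.4] [[217.2, 205.8], [24.0, 20.5]] 45.0
61 [319 191  34  29 484] [335.4 205.6] [[333.2, 206.9], [20.8, 32.6]] 51.34019470214844
62 [381 191  26  23 462] [393.9 201.8] [[393.9, 201.8], [21.9, 25.0]] 63.43495178222656
68 [142 206  30  27 455] [156.7 219.5] [[156.8, 218.9], [21.7, 26.3]] 68.74949645996094
```

View pics/c4.png

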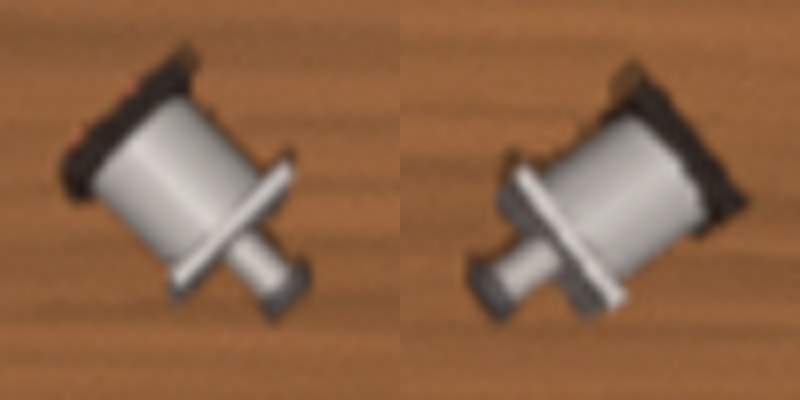

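View pics/m.png

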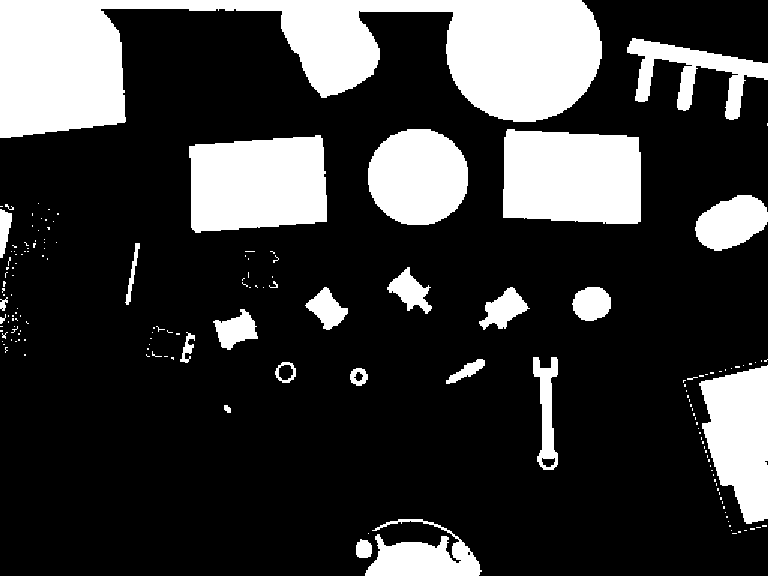

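```bash
cat > meas.py <<'E'
import pickle,cv2,numpy as np
from h import *
d=pickle.load(open("snap0.pkl","rb"));T=d["top"];S=d["scene"]
im=T["color"][:,:,::-1].copy()
hsv=cv2.cvtColor(im,cv2.COLOR_BGR2HSV)
m=((hsv[...,1]<70)|(hsv[...,2]<60)).astype(np.uint8)
n,l,st,ce=cv2.connectedComponentsWithStats(m)
def at(u,v): return cv2.findContours((l==l[v,u]).astype(np.uint8),0,1)[0][0]
out={}
for nm,c in(("divided",(381,117)),("plain",(171,122))):
    ct=at(*c);h=cv2.convexHull(ct)
    p=cv2.approxPolyDP(h,5,True)[:,0]
    if len(p)!=4: print(nm,"poly",p.tolist())
    p=p[np.argsort(p[:,1])]; 
    far=sorted(p[:2].tolist());near=sorted(p[-2:].tolist())
    F=plane(T,far,.024);N=plane(T,near,0.)
    print(nm,far,near,F.round(3).tolist(),N.round(3).tolist(),"widths",np.linalg.norm(F[0]-F[1]),np.linalg.norm(N[0]-N[1]),np.linalg.norm((F-N)[:,:2],axis=1))
    C=(F+N).mean(0)/2
    y=(F[0]-F[1])[:2]; y2=(N[0]-N[1])[:2]; yd=y/np.linalg.norm(y)+y2/np.linalg.norm(y2); yd/=np.linalg.norm(yd)
    out[nm]=(C[:2],np.arctan2(-yd[0],yd[1])); print(nm,out[nm])
ct=at(278,117)
e=cv2.fitEllipse(ct);print(e);hull=ct[:,0]
W=plane(T,hull,.024);(cx,cy),r=cv2.minEnclosingCircle(W[:,:2].astype(np.float32));
# left/right extremes only see rim
k=plane(T,[e[0]],.018)[0];print("dish",k,(cx,cy),r); out["dish"]=((k[:2]),0)
P=plane(T,[(396,200.8)],.030)[0];print("pulley",P)
cen=plane(T,[ce[l[202,394]]],.018)[0];print("pulley blob",cen);out["pulley"]=(P[:2],0)
q=lambda X,Y,x0,y0:(x0+(X+.5)/8-.5,y0+(Y+.5)/8-.5)
fl={"stuckA":(q(168,287,140,170),q(217,443,140,170),q(28,348,140,170)),
"stuckB":(q(728,285,140,170),q(605,388,140,170),q(560,230,140,170)),
"sprungA":(q(291,168,250,170),q(178,280,250,170),q(120,120,250,170)),
"sprungB":(q(122,170,310,180),q(220,302,310,180),q(290,140,310,180))}
for k,(a,b,c) in fl.items():
    A,B,Cc=plane(T,[a,b,c],.046)[:,:2]
    t=(B-A)/np.linalg.norm(B-A); M=(A+B)/2; n=np.array([t[1],-t[0]])
    if n@(M-Cc)<0:n=-n
    mid=M-.0225*n
    out[k]=(mid,np.arctan2(n[1],n[0])); print(k,"len",np.linalg.norm(B-A),out[k])
pickle.dump(out,open("poses.pkl","wb"))
def ov(D,n):
    I=D["color"][:,:,::-1];I=cv2.resize(I,None,fx=4,fy=4,interpolation=cv2.INTER_CUBIC)
    def ln(P,c,cl=True):
        uv=((proj(D,P)+.5)*4-.5);cv2.polylines(I,[np.round(uv).astype(int)],cl,c,1)
    for k,(c,th) in out.items():
        Rm=np.array([[np.cos(th),-np.sin(th)],[np.sin(th),np.cos(th)]])
        f=lambda L,z:np.c_[np.array(L)@Rm.T+c,np.full(len(L),z)]
        if k in("divided","plain"): ln(f([(.0715,.108),(.0715,-.108),(-.0715,-.108),(-.0715,.108)],.024),(0,255,0))
        elif k in("dish","pulley"):
            r,z=(.082,.024) if k=="dish" else (.027,.030)
            a=np.linspace(0,6.28,40);ln(f(np.c_[r*np.cos(a),r*np.sin(a)],z),(0,255,0))
        else:
            ln(f([(.025,.023),(.025,-.023),(-.025,-.023),(-.025,.023)],.046),(0,255,0))
            ln(f([(-.03,0),(.049 if "sp" in k else .031,0)],.023),(0,0,255))
    return I
I=ov(T,0);cv2.imwrite("pics/ovt.png",cv2.resize(I[320:980,460:1760],(800,406),interpolation=cv2.INTER_AREA))
I=ov(S,0);cv2.imwrite("pics/ovs.png",cv2.resize(I[400:1536,500:1700],(634,600),interpolation=cv2.INTER_AREA))
E
python3 meas.py
```

```text
divided [[337, 87], [425, 91]] [[335, 144], [426, 147]] [[0.718, -0.148, 0.024], [0.71, -0.362, 0.024]] [[0.58, -0.146, 0.0], [0.576, -0.367, 0.0]] widths 0.21384052590675368 0.22119727862835456 [0.13748219 0.13426762]
divided (array([ 0.64584939, -0.25576065]), np.float64(-0.0277131473969458))
plain [[126, 97], [213, 90]] [[127, 151], [217, 147]] [[0.684, 0.367, 0.024], [0.706, 0.155, 0.024]] [[0.555, 0.363, 0.0], [0.568, 0.143, 0.0]] widths 0.21332880289129907 0.22059573726485315 [0.12978211 0.13797256]
plain (array([0.62824201, 0.25711022]), np.float64(0.08045510940173335))
((278.1080627441406, 117.44271087646484), (63.65103530883789, 66.41325378417969), 91.41670989990234)
dish [ 0.63956895 -0.0053159   0.018     ] (0.6386675238609314, -0.004384992644190788) 0.08226528763771057
pulley [ 0.43707053 -0.27805758  0.03      ]
pulley blob [ 0.43644248 -0.2771291   0.018     ]
stuckA len 0.04699138335186954 (array([0.38535539, 0.27302935]), np.float64(-1.2112898421571892))
stuckB len 0.04505985452491038 (array([0.42035429, 0.13318777]), np.float64(-2.417901866347623))
sprungA len 0.045616563810797976 (array([0.4533959 , 0.00824933]), np.float64(-2.341535363548746))
sprungB len 0.04590088468832307 (array([ 0.42660599, -0.14362326]), np.float64(2.2010012224742797))
```

View pics/ovt.png

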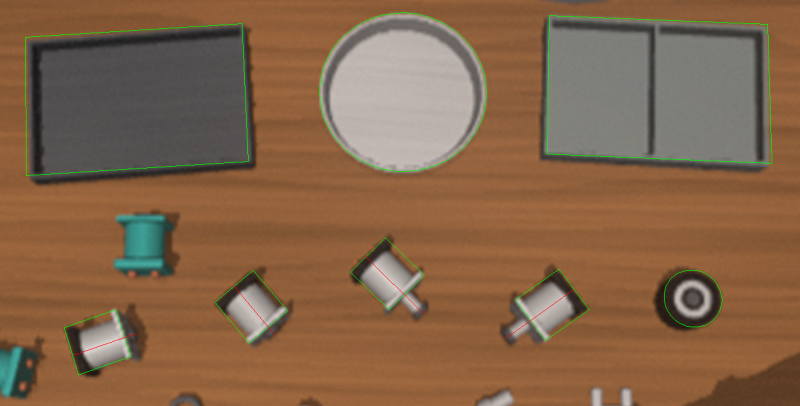

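View pics/ovs.png

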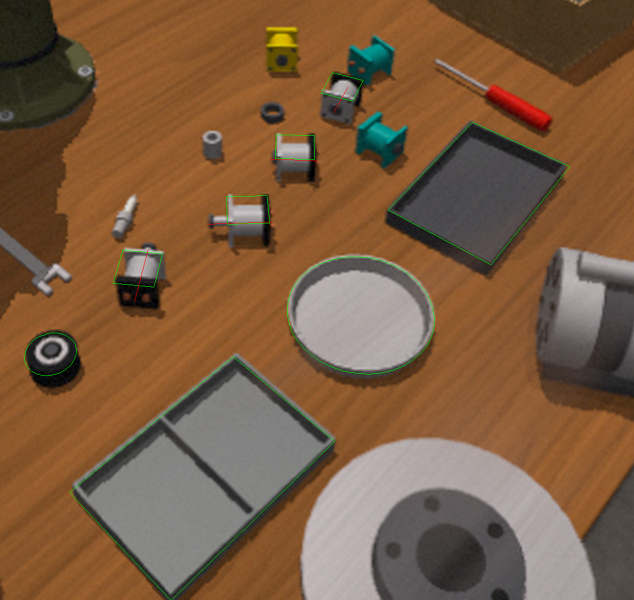

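```bash
cat > act.py <<'E'
import pickle,numpy as np
from scipy.spatial.transform import Rotation as Ro
from station import env
P=pickle.load(open("poses.pkl","rb"))
def ori(phi):
    y=np.array([np.cos(phi),np.sin(phi),0]);x=np.array([0,0,-1.])
    return Ro.from_matrix(np.c_[x,y,np.cross(x,y)]).as_rotvec()
def rot(v,th): c,s=np.cos(th),np.sin(th);return np.array([c*v[0]-s*v[1],s*v[0]+c*v[1]])
TR={"sprungA":("divided",(0,.053)),"sprungB":("divided",(0,-.053)),"stuckA":("plain",(0,.052)),"stuckB":("plain",(0,-.052)),"pulley":("dish",(0,0))}
def plan(k):
    c,th=P[k];tn,off=TR[k];tc,tt=P[tn]
    dx=0 if k=="pulley" else .002
    g=c+rot((dx,0),th)
    best=None
    for a in (0,1):
      pg=th+np.pi/2+np.pi*a
      if k=="pulley": pgs=[np.pi/2]
      else: pgs=[pg]
      for pg in pgs:
       q1=env.inverse_kinematics([*g,.006],ori(pg))
       q1h=env.inverse_kinematics([*g,.1],ori(pg))
       if q1 is None or q1h is None: continue
       for b in (0,1):
        thp=tt+np.pi*b
        pp=thp+np.pi/2+np.pi*a if k!="pulley" else np.pi/2
        tgt=tc+rot(off,tt)-rot(((.0095-dx) if "sp" in k else -dx,0),thp)
        q2=env.inverse_kinematics([*tgt,.011],ori(pp))
        q2h=env.inverse_kinematics([*tgt,.1],ori(pp))
        if q2 is None or q2h is None: continue
        cost=np.abs(q2-q1).max()+max(0,abs(q1[6])-2.4)*10+max(0,abs(q2[6])-2.4)*10
        if best is None or cost<best[0]: best=(cost,g,pg,tgt,pp,q1,q2)
    return best
E
python3 - <<'E'
from act import *
np.set_printoptions(precision=2,suppress=True)
for k in TR: print(k,*(plan(k) or [None]))
E
```

```text
sprungA 0.5730991455502208 [0.45 0.01] -0.7707390367538496 [ 0.65 -0.2 ] 4.684675832987744 [ 0.63  0.16 -0.74  2.11  0.14  0.92 -0.95] [ 0.49  0.55 -0.31  1.54  0.18  1.08 -1.46]
sprungB 0.8920463945718435 [ 0.43 -0.14] 6.913390202858969 [ 0.65 -0.31] 7.826268486577537 [ 0.8   0.13 -0.56  2.12  0.09  0.91  0.82] [ 0.79  0.67 -0.57  1.43  0.38  1.15  1.71]
stuckA 1.38551365719638 [0.39 0.27] 0.3595064846377074 [0.63 0.31] 1.65125143619663 [ 0.4   0.36 -1.18  2.06  0.41  0.98 -0.64] [ 0.14  0.77 -0.95  1.49  0.65  1.22  0.75]
stuckB 0.8416374174954715 [0.42 0.13] -0.8471055395527265 [0.63 0.21] 4.792844089786422 [ 0.61  0.18 -1.02  2.13  0.19  0.92 -1.37] [ 0.28  0.66 -0.87  1.59  0.54  1.15 -2.21]
pulley 0.6809350790236255 [ 0.44 -0.28] 1.5707963267948966 [ 0.64 -0.01] 1.5707963267948966 [ 1.01  0.28 -0.55  1.97  0.18  0.95  1.95] [ 0.5   0.55 -0.69  1.65  0.39  1.08  1.26]
```

```bash
cat >> act.py <<'E'
import cv2
def snap(n):
    for c in("top","scene"):
        a=env.snapshot(c);pickle.dump(a,open(f"{n}_{c}.pkl","wb"))
        cv2.imwrite(f"pics/{n}_{c}.png",cv2.resize(a["color"][:,:,::-1],(800,600),interpolation=cv2.INTER_CUBIC))
def pick(k,zg=.006,op=.068,pic=False):
    b=plan(k);_,g,pg,tgt,pp,*_=b
    env.reach([*g,.1],ori(pg))
    env.command_gripper(op,60)
    r=env.movel([*g,zg],vel=.15,max_force=15)
    s=env.sense();print(k,"down",r,s["position"].round(4),s["time_s"])
    env.command_gripper(0.01,60)
    s=env.sense();print("width",s["grip_width"],s["ft_force"].round(1))
    env.movel([*g,.1],vel=.2)
    s=env.sense();print("lifted",s["grip_width"],s["ft_force"].round(1),s["time_s"])
    pickle.dump((k,tgt,pp),open("held.pkl","wb"))
def place(zp=.011,op=.055):
    k,tgt,pp=pickle.load(open("held.pkl","rb"))
    env.reach([*tgt,.1],ori(pp))
    print("above",env.sense()["grip_width"],env.sense()["time_s"])
    env.movel([*tgt,zp+.012],vel=.2)
    r=env.movel([*tgt,zp-.004],vel=.05,max_force=4)
    s=env.sense();print("place",r,s["position"].round(4),s["ft_force"].round(1))
    env.command_gripper(op,20)
    env.movel([*tgt,.1],vel=.2)
    print("end",env.sense()["time_s"])
E
python3 - <<'E'
from act import *
pick("sprungA"); snap("p1")
E
```

```text
sprungA down False [0.4526 0.007  0.0066] 3.425
width 0.010079711945675968 [-7.2  0.4 25.7]
lifted 0.00992647759816314 [-0.7 -0.8  0.4] 4.6333
```

View pics/p1_scene.png

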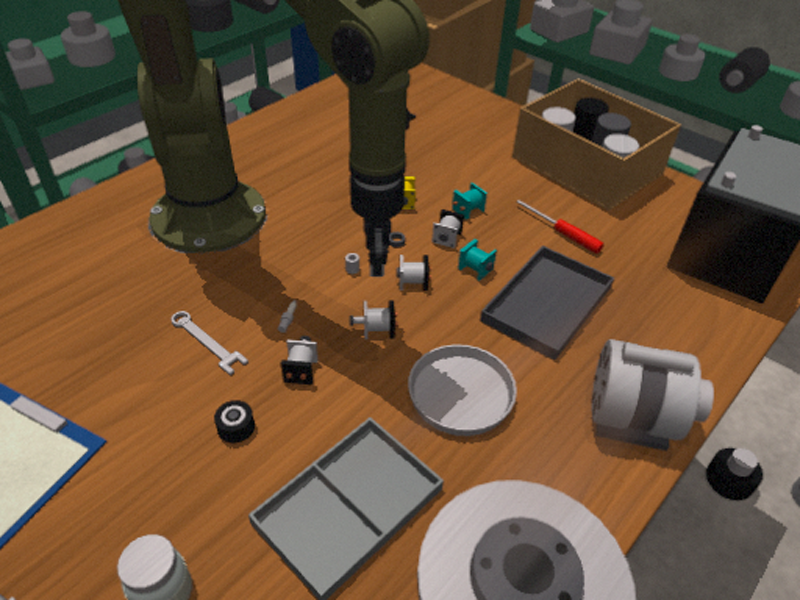

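```bash
python3 - <<'E'
import pickle,cv2,numpy as np
from h import *
d=pickle.load(open("snap0.pkl","rb"))
t=pickle.load(open("p1_top.pkl","rb"));s=pickle.load(open("p1_scene.pkl","rb"))
c=lambda im,x,y:cv2.resize(im[y:y+50,x:x+50,::-1],None,fx=6,fy=6,interpolation=cv2.INTER_CUBIC)
cv2.imwrite("pics/cmp.png",np.vstack([np.hstack([c(d["top"]["color"],250,165),c(t["color"],250,165)]),np.hstack([c(d["scene"]["color"],215,180),c(s["color"],215,155)])]))
from station import env
from scipy.spatial.transform import Rotation as R
st=env.sense();print(st["position"],R.from_rotvec(st["tool_rot"]).as_matrix().round(3),proj(s,st["position"]),proj(t,st["position"]))
E
```

```text
[0.45063684 0.0067778  0.09835232] [[-0.003  0.717 -0.697]
 [ 0.    -0.697 -0.717]
 [-1.    -0.002  0.002]] [[240.53814335 183.7553531 ]] [[273.09214405 187.57860656]]
```

View pics/cmp.png

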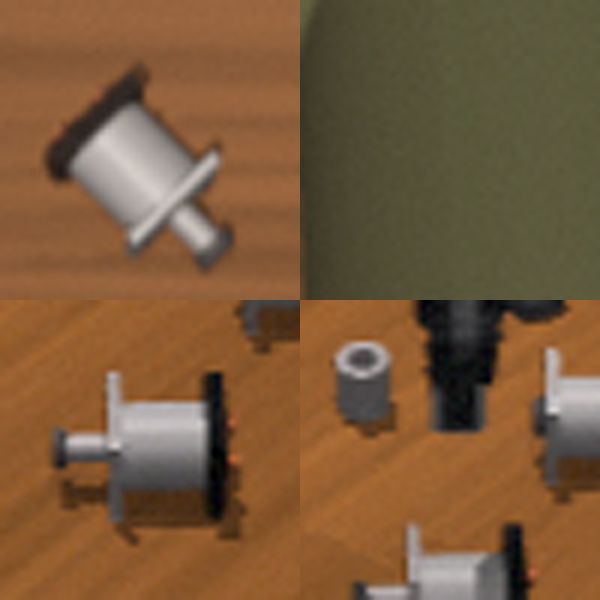

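View pics/p1_top.png

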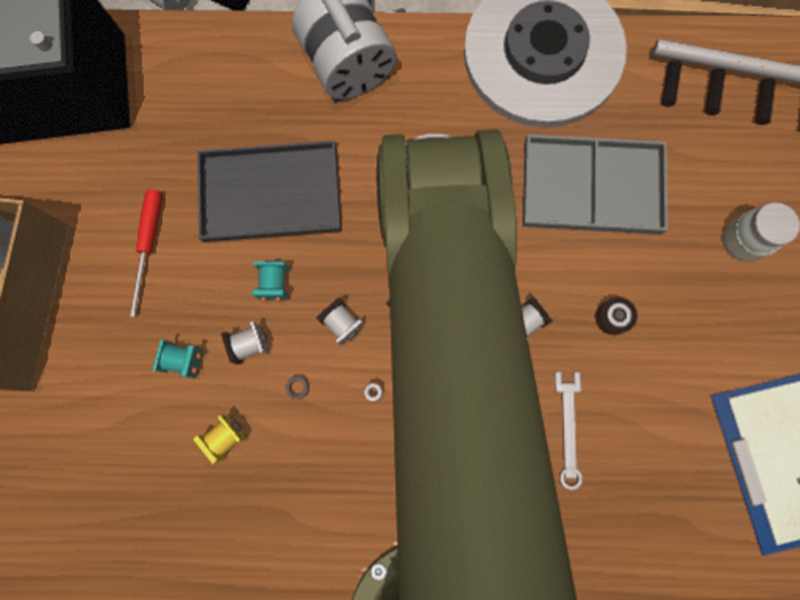

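```bash
python3 - <<'E'
from act import *
p=np.array([.51,-.075])
o=env.sense()["tool_rot"]
env.movel([*p,.1],vel=.3)
s=env.sense();print(s["position"])
a=env.snapshot("scene")
from h import *
uv=proj(a,[[*s["position"][:2],s["position"][2]+z] for z in(0,.02,.04)]);print(uv)
c=a["color"][120:230,180:330,::-1];c=cv2.resize(c,None,fx=5,fy=5,interpolation=cv2.INTER_CUBIC)
for u,v in uv: cv2.circle(c,(int((u-180+.5)*5),int((v-120+.5)*5)),3,(0,0,255),-1)
cv2.imwrite("pics/tip.png",c)
r=env.movel([*p,.03],vel=.2,max_force=6)
if not r: r=env.movel([*p,-.003],vel=.04,max_force=6)
s=env.sense();print(r,s["position"],s["ft_force"],s["time_s"])
env.movel([*p,.1],vel=.3)
print(env.sense()["time_s"])
E
```

```text
[ 0.50935449 -0.0754026   0.09828861]
[[234.57338388 213.94047177]
 [234.50674894 208.0021249 ]
 [234.43799504 201.8901093 ]]
False [ 0.51024255 -0.07501141 -0.00282432] [ 1.19737174 -0.17969097  0.25102653] 6.7417
7.2333
```

View pics/tip.png

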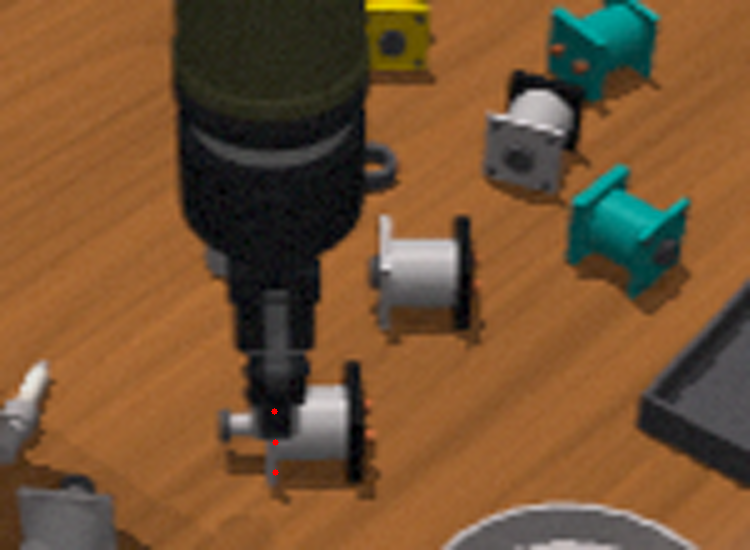

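```bash
python3 - <<'E'
from act import *
p=np.array([.51,-.075])
env.movel([*p,.0],vel=.3,max_force=6)
r=env.movel([*p,-.04],vel=.03,max_force=5)
s=env.sense();print(r,s["position"],s["ft_force"],s["time_s"])
env.movel([*p,.1],vel=.3)
E
```

```text
True [ 0.51027872 -0.07509074 -0.03126899] [-0.39434271 -0.46717929  5.19583067] 10.8583
```

```bash
python3 - <<'E'
from act import *
pick("sprungB",zg=-.026)
E
```

```text
sprungB down False [ 0.4263 -0.1422 -0.0253] 14.5083
width 0.036494764000071435 [-1.3  1.4  6.5]
lifted 0.0364299381676323 [ 0.  -0.2 -3.7] 15.675
```

```bash
python3 - <<'E'
from act import *
place(zp=-.021)
snap("p2")
E
```

```text
above 0.03607158713937634 16.7667
place True [ 0.6536 -0.3096 -0.0218] [ 1.4 -0.1  3.1]
end 18.8917
```

View pics/p2_scene.png

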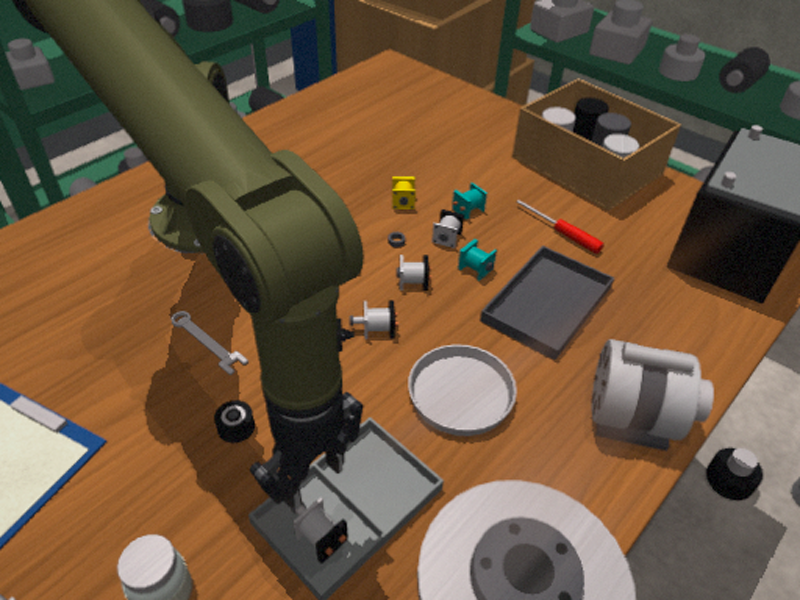

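View pics/p2_top.png

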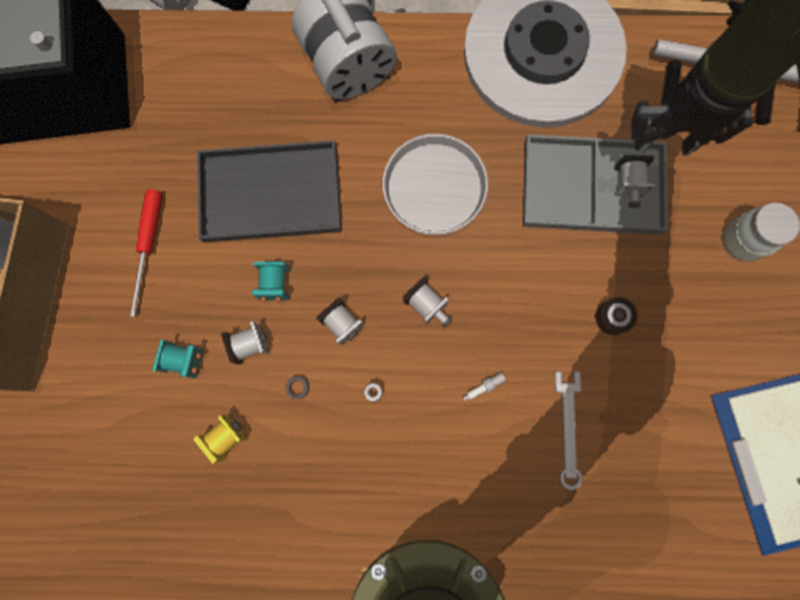

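The first sprung solenoid lies flat in the right bay (top view 635,180). sprungA is still where it was (428,303), so I carry on with the same calibrated height.

```bash
python3 - <<'E'
from act import *
pick("sprungA",zg=-.026)
if env.sense()["grip_width"]>.034:
    place(zp=-.021); snap("p3")
E
```

```text
sprungA down False [ 0.4528  0.0069 -0.0253] 22.4167
width 0.03611841660687339 [-1.6 -0.3  5.8]
lifted 0.036444452951888334 [-0.7 -0.5 -3.4] 23.5833
above 0.03636599920260459 24.7083
place True [ 0.6568 -0.2033 -0.0219] [0.3 0.7 3. ]
end 26.8333
```

```bash
python3 - <<'E'
from act import *
if env.sense()["grip_width"]>.05:
    pick("stuckA",zg=-.026,op=.062)
    if env.sense()["grip_width"]>.034:
        place(zp=-.021); snap("p4")
E
```

```text
stuckA down False [ 0.3867  0.2717 -0.0253] 30.1333
width 0.03626637899721344 [-0.5 -0.4  6. ]
lifted 0.03624634905195013 [-0.9  0.  -3.1] 31.2583
above 0.036168974651048305 32.3
place True [ 0.6273  0.3101 -0.0217] [1.7 0.5 0.1]
end 34.4083
```

View pics/p4_top.png

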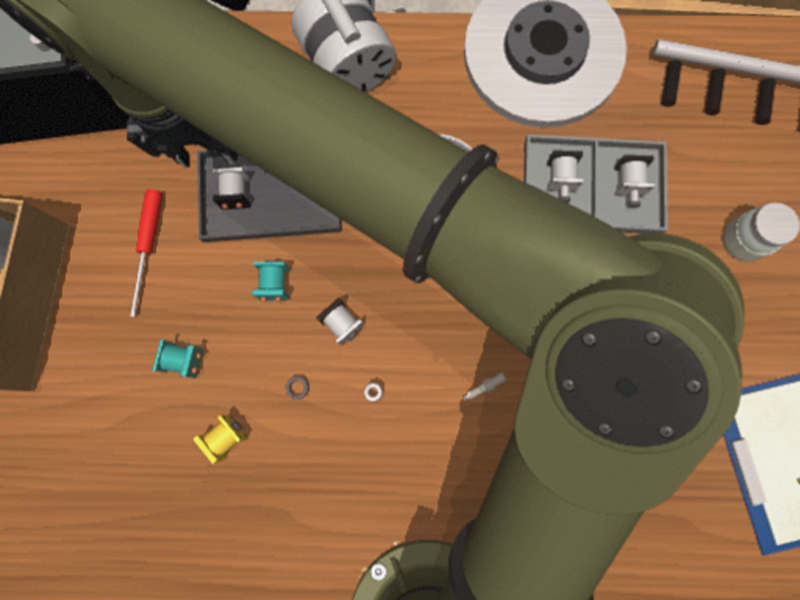

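View pics/p4_scene.png

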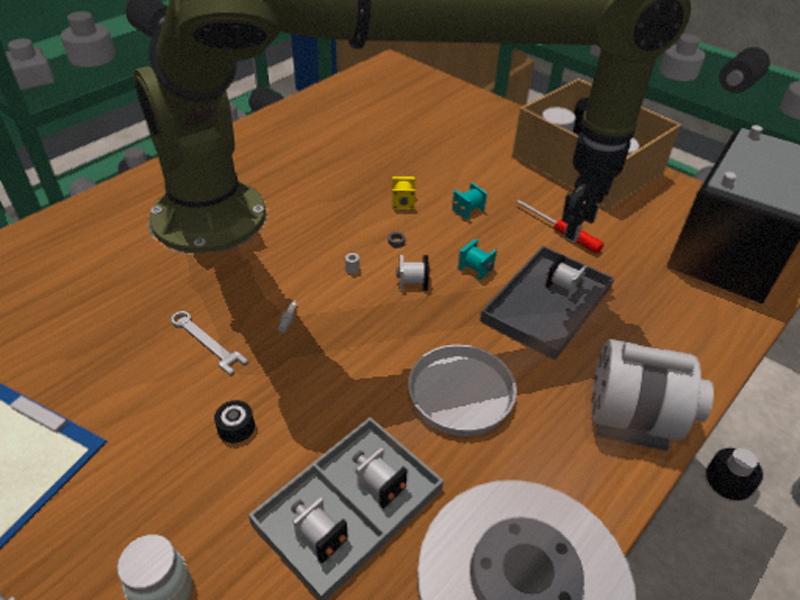

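```bash
python3 - <<'E'
from act import *
pick("stuckB",zg=-.026,op=.065)
if env.sense()["grip_width"]>.034:
    place(zp=-.021); snap("p5")
    pick("pulley",zg=-.030,op=.078)
    if env.sense()["grip_width"]>.045: place(zp=-.025,op=.07)
    env.reach([.5,-.4,.2],ori(np.pi/2)) if False else None
    snap("p6")
E
```

```text
stuckB down False [ 0.4196  0.1322 -0.0253] 36.9833
width 0.036568501753181125 [-2.6  0.8  7.7]
lifted 0.03634048892581405 [-0.9  0.7 -3.5] 38.1333
above 0.036500048856978815 39.1333
place True [ 0.6319  0.2059 -0.0218] [1.9 0.6 0.2]
end 41.2417
pulley down False [ 0.4379 -0.2783 -0.0292] 44.6
width 0.052548687245572136 [-0.9  1.6  5.9]
lifted 0.05253072846925126 [-0.3  0.1 -2.3] 45.75
above 0.05240078393165527 47.0333
place True [ 0.6413 -0.0052 -0.0257] [ 1.4 -0.4  1. ]
end 49.175
```

View pics/p6_top.png

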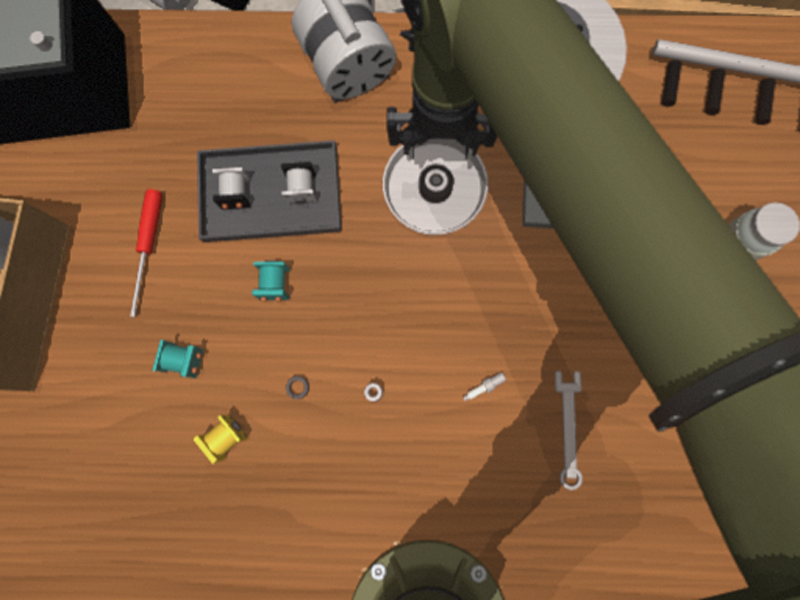

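View pics/p6_scene.png

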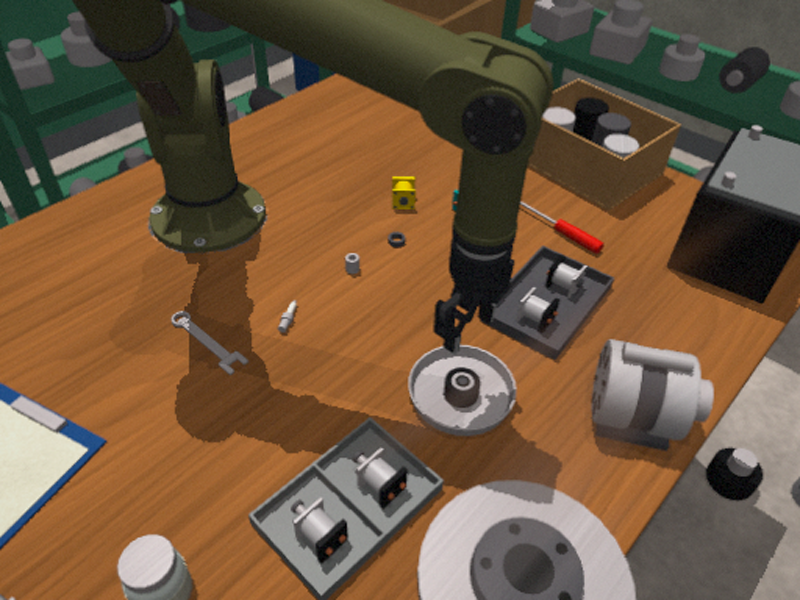

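```bash
python3 - <<'E'
import pickle,cv2
a=pickle.load(open("p6_scene.pkl","rb"))["color"][155:385,155:400,::-1]
cv2.imwrite("pics/fin.png",cv2.resize(a,None,fx=2.6,fy=2.6,interpolation=cv2.INTER_CUBIC))
E
```

View pics/fin.png

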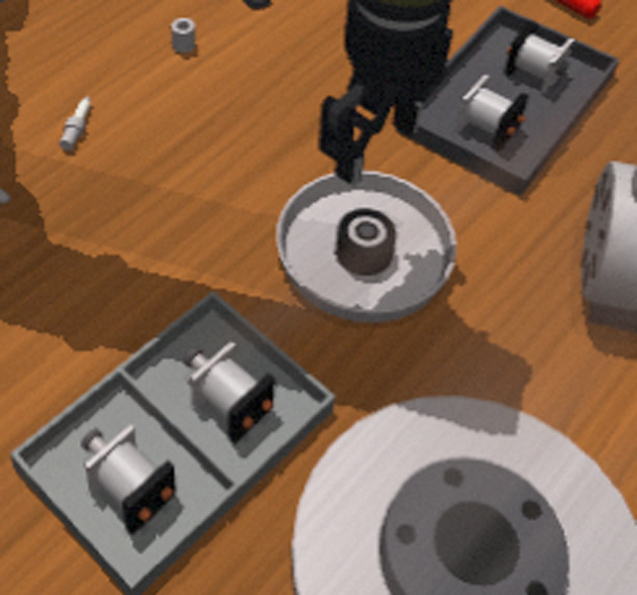

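The crop shows all five parts flat, clear of walls and of each other, and the gripper free above the dish. I am handing the job in.

```bash
python3 - <<'E'
from station import env
env.hold(.3);print(env.sense()["ft_force"],env.sense()["time_s"]);print(env.job_done())
E
```

```text
[-0.77202548  0.11524366  0.0156628 ] 49.575
the job is handed in; nothing more can be done
None
```

The job is handed in at 49.6 s. One plunger-out solenoid lies in each bay of the divided tray, both stuck ones are in the plain tray, and the pulley is in the round dish.

**Last checks:** The final scene view shows all five parts flat, clear of the walls and of each other. In the last top view the arm hides part of the divided tray. An earlier top view shows both bays filled properly, and the last scene view shows nothing has changed since. The gripper was empty and touching nothing. The turquoise and yellow look-alikes were left alone.

**What disagreed:** The first grasp, on a plunger-out solenoid, closed on nothing, with about 26 N on the wrist, and the part did not visibly move. A touch on bare bench showed the fingertips about 30 mm short of the reported TCP (tool point), not at it as described. I lowered the grasp and placing heights to match, and every later pick and place worked first time. The grip widths also read about 1.5 mm under the stated sizes (36.4 mm against 38, and 52.5 against 54).

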